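# Complete the curing jig's tile row and hold the short tile flush with the wedge

## Task

Lay the loose bonded tile flat into the empty middle bay of the curing jig, to complete the row, and let go of it. Then take the blue wedge from its rest and push it down, straight face against the tile, into the one bay where the gap in front of the tile is wide enough, until that tile sits flush against its back stops. Finish holding: keep your grip on the wedge and keep it pressed down, firmly but without forcing it, so that I can lock it; leave the other tiles in their bays and everything else on the bench where it is.

Things in the scene. Friction and masses are not known exactly. Their poses are not given: they have to be found in the camera images.
- jig: three-bay curing jig, screwed down: aluminium base plate 126 x 250 x 10 mm, origin under it on the table, x towards the back stops (away from the robot), y left along the row, z up. Bays 66 mm wide, 72 mm apart, centred on y = -72, 0, +72 mm; bay floor z = 10 mm; 10 mm high dividers between. The middle bay starts empty; the outer bays hold tile_full and tile_short, either way round
- back_stop (a point): foot of the middle bay's back stop faces, x = +34 mm, z = 10 mm in the jig's frame; axes as the jig's. Steel stop blocks stand at all bay corners, upright faces in this plane, 16 mm thick, tops at z = 38 mm, reaching 14 mm to each side of y = -108, -36, 36, 108 mm: the middle 44 mm of each bay, front and back, stays open for a finger
- front_foot (a point): foot of the middle bay's front blocks, x = -31 mm, z = 10 mm in the jig's frame, 65 mm in front of back_stop; axes as the jig's. The front blocks (same y places, tops at z = 38 mm) lean away from the tile by 18 degrees: their faces go from x = -31 mm at the floor to -40 mm at the top; outer side at x = -56 mm
- tile_loose: loose full-size tile lying flat on the table: reddish stone bonded on a bright aluminium backing plate, 60 x 60 mm, 30 mm high, about 0.28 kg; origin under its centre, x and y square to its sides, z up
- tile_full: full-size tile of the same kind, 60 x 60 x 30 mm, already in one outer bay; origin under its centre, x towards the back stops. The gap in front of it is too narrow for the wedge
- tile_short: short tile of the same kind, 48 mm (x) x 60 mm (y) x 30 mm high, in the other outer bay, 3 to 5 mm clear of its back stops at the start; x towards the stops. Origin at its underside on the centre line, 30 mm from the back (+x) face and 18 mm from the front face: x = +4 mm in the jig's frame when flush with the stops
- wedge: blue plastic wedge, 0.09 kg, upright in its rest. Body 58 mm wide (y), 34 mm high; origin in the tip's underside, z up. Straight face (to +x, goes against the tile) at x = +9.5 mm, with a lead-in from +6.5 mm over the lowest 8 mm; sloped face (to -x, goes against the leaning front blocks) 18 degrees, from x = -9.5 mm at the tip to -20.5 mm on top. Tip about 6 mm above bay floor when fast
- wedge_head (a point): middle of the wedge's head, the block on top to grip: 14 mm along x, 36 mm along y, 26 mm high; at x = -4, y = 0, z = 47 mm in the wedge's frame, axes as the wedge's
- wedge_rest: wooden rest of the wedge, screwed down, 54 x 84 x 18 mm high, with a slot 12 mm deep; origin under it on the table. The wedge stands on the slot's floor, 6 mm above the table, its axes as the rest's
- grease_tub: white plastic tub with blue screw lid, 60 mm across, 48 mm high; bystander
- tape_roll: roll of masking tape lying flat, 69 mm across, 23 mm high; bystander
- sample_tin: open aluminium moisture tin with brown contents, 54 mm across, 38 mm high; bystander
- caliper: steel vernier caliper lying flat, 173 mm long, 64 mm across the jaws, 10 mm high; bystander
Not all that is in view belongs to the job. There is more than one size of the wedge; the one meant has the size given above. What is shaped like the tile_full but yellow is not meant.

How it is judged:
By the outcome, as a careful person would: the job done as asked, in the order asked, and still so for the second after the job is handed in, while the arm keeps its last pose, push and grip.
It also fails if it takes over 51 s, if anything falls off the work surface, if the arm or the gripper's body presses on something with over 40 N, if the wrist force passes 120 N, or if a joint passes its speed limit or range.

## Robot

A 6-joint arm with a two-finger parallel gripper is mounted at the origin on a cart in front of the work surface, level with it; the furniture and walls round the work are solid. World frame = base frame: x ahead of the robot, y to its left, z up, the work surface at z = 0. Lengths are in m, angles in degrees, forces in N, time in s.
With the tool pointing down it reaches from about 0.375 to 0.9 m from the base axis. Payload 3.1 kg.
Tool frame: the origin (TCP) lies midway between the tips of the shut fingers; the grasp point (between the pads) lies 19 mm behind it (bot.hold_point_z is the distance from the TCP to the grasp point, in m); z points along the fingers, y is the line along which they close (so a half turn about z gives the same grasp; the last joint's range is limited). The gripper opens to 87 mm and grips with 3 to 60 N. Pads are 19 mm wide; open, the fingers measure 117 mm over their backs; the gripper's body (75 mm by 190 mm) begins 51 mm behind the grasp point.
Start: joints at [-10.227, 30.224, 82.088, -0, 67.689, -10.227], TCP at [0.625, 0, 0.223] pointing down, gripper open.
Joint ranges: [-176.69, 176.69], [-43.24, 126.21], [12.49, 139.97], [-82, 262], [0, 151.66], [-163.58, 163.58]. Speed limits (degrees/s): [159.86, 159.86, 180, 180, 180, 180].

## Interface

Orientations are given as a 3x3 rotation matrix whose columns are the frame's x, y, z axes.
In Python, from rig import read_state, optics, order, bot gives the robot as it stands.
- The arm moves only by the tool drive_tool, never from a script. Its argument "steps" is a list of rows, each a list of 7 numbers: the finger opening in mm, from 0 to 87, then the shift along the tool's x, y, z normalised to -1 to 1, where 1 is 0.12 m, then the turn, a rotation vector about the tool's x, y, z normalised to -1 to 1, where 1 is 1.5 rad. In form: [[jaw, tx, ty, tz, ax, ay, az], ...]. A call has 1 to 8 rows; each row is the pose to reach, as a shift and turn from the pose commanded when the call began, along the tool's axes at that moment; what a row does not reach only later rows make up. A row lasts 1/10 s, in which the tool goes at most 50 mm and 8.59 degrees, less where a joint would pass 70% of its speed; a pose out of reach is approached as far as the arm can. A call with a number of a shift or a turn outside -1 to 1 is refused whole. A call with a gripper value outside its range is refused whole. The fingers move at their own pace and stop on an object; the grip force is fixed at half the most. Time passes only in rows, so rows that repeat a pose let the fingers close. It gives the time, the measured TCP pose, the force, the opening and the grip force at its end, in the units of the state.
- read_state(): the state, without advancing time (a new reading comes with each control period).
- optics.capture(name): name is "scene" or "side" or "wrist"; returns a dict with "color" (400x640x3 uint8, blue, green, red), "range_z" (400x640 float32, m along the optical axis (not along the pixel's ray), 0 where there is no reading), "fx", "fy", "cx", "cy" (pixels), "rvec" (rotation vector, rad) and "tvec" (3), from world to camera coordinates, as OpenCV has them. Camera axes: x right, y down, z forward; pixel columns grow to the right and rows downward; lengths in m; the calibration is good to about 2 mm. A picture is of the moment at which its call begins.
- order.hand_in(): hands the job in; it is judged then, once.
The state is a dict: "time_s": time; "joint_positions": joint angles; "qvel": joint speeds; "tau": joint torques, N m; "position": TCP position; "tcp_rot": TCP orientation; "force": force on the tool from outside, world axes, zero at the start; "moment": the same for the moment, N m; "opening": opening from 0.0 (shut) to 1.0 (fully open); "grasp_force": force on a finger pad.
Only numpy, scipy, OpenCV 4.12 (cv2) and the standard library are available. Lean on these libraries where they do the work, as an engineer would, in place of code of your own. Each camera call takes 0.05 s, during which the arm holds its last target. There are 200 camera calls.

## Working session

There is one attempt and no reset: what is moved stays moved. The work goes in short steps, Python scripts to look and compute and a tool call to move; the robot and the scene stay as the last step left them, time stands still between calls to the robot, and variables do not carry over. Pictures are saved under pics/ and viewed, at most 10 in all, crops included, and the job is handed in when it is done.

Besides the shell and the picture viewer there is one more tool, called after ">>>" in YAML: its name, and indented under it one key for each argument. drive_tool: Moves the arm, as the interface text tells. Scaled input: -1 to 1 covers 0.12 m each way for a shift and 1.5 rad each way for a turn. Its arguments: {"type":"object","properties":{"steps":{"type":"array"}},"required":["steps"]}

```bash
mkdir -p pics; ls; python3 - <<'E'
from rig import read_state, optics, order, bot
import cv2,numpy as np
s=read_state(); print(s); print([a for a in dir(bot) if a[0]!='_'])
for n in ("scene","side","wrist"):
    c=optics.capture(n); np.savez(f"{n}0.npz",**c); cv2.imwrite(f"pics/{n}0.png",c["color"]); R=cv2.Rodrigues(c["rvec"])[0]; print(n,c["fx"],c["cx"],c["cy"],-R.T@np.ravel(c["tvec"]),R[2],(c["range_z"]>0).mean())
E
```

```text
pics
{'time_s': 0.0, 'joint_positions': array([-1.02273693e+01,  3.02782905e+01,  8.21582047e+01,  1.00535174e-03,
        6.76895661e+01, -1.02267515e+01]), 'qvel': array([-0.08230308, -0.0252015 , -0.05938573, -0.04190483,  0.02019031,
        0.00586982]), 'tau': array([-5.45745443e-04, -4.40045428e+01, -1.76593530e+01,  6.32597599e-02,
        5.83207863e-02, -1.53719384e-04]), 'position': array([6.24248805e-01, 1.69241697e-04, 2.21568799e-01]), 'tcp_rot': array([[ 1.79019100e-05,  9.99997662e-01, -2.16234135e-03],
       [ 9.99999917e-01, -1.70226791e-05,  4.06628324e-04],
       [ 4.06590565e-04, -2.16234845e-03, -9.99997579e-01]]), 'force': array([ 0.73947323, -0.28105223,  0.33464094]), 'moment': array([-0.02822238,  0.01126123, -0.01367543]), 'grasp_force': 0.0, 'opening': 1.0035203385961895}
['PlanningError', 'hold_point_z']
scene 366.9354038867496 326.67017001388433 197.30026386275435 [-0.2215641   0.78735568  0.52292038] [ 0.63469682 -0.65619539 -0.40812688] 0.9441171875
side 378.35855212773595 324.4339930186939 193.55369818342535 [ 0.3708692  -0.87315999  0.76072905] [ 0.11413793  0.80261749 -0.5854722 ] 0.975328125
wrist 336.7801051198769 319.50400056089825 201.45665975315484 [0.62404016 0.08193329 0.3846046 ] [-0.00101821 -0.29408245 -0.95577951] 0.9958828125
```

View pics/side0.png

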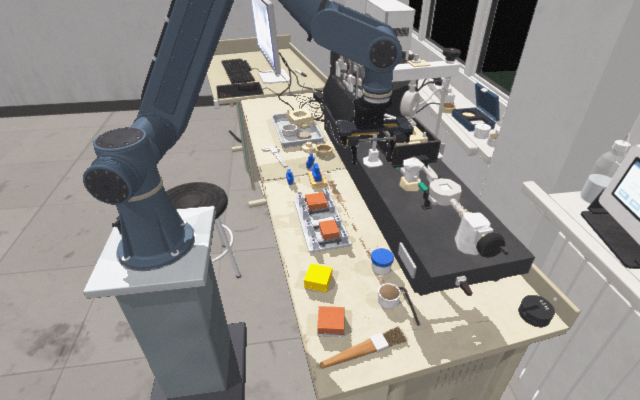

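View pics/wrist0.png

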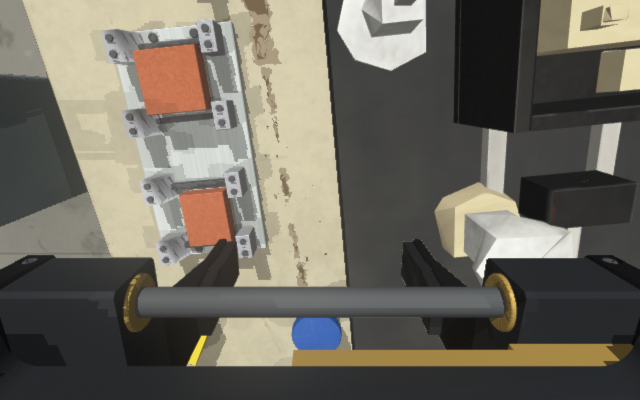

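View pics/scene0.png

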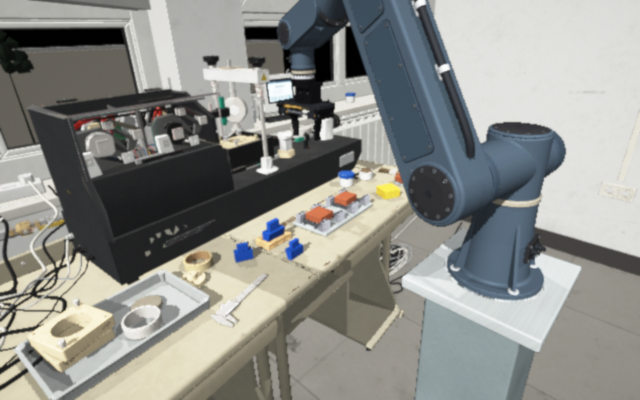

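Side view: the loose tile is at (331,320), the yellow decoy at (318,277), the jig at (322,215), and blue wedges at (290,176), (310,162) and (317,173). In the scene view the wedges are at (243,252), (272,230) and (294,249), and the one at (272,230) stands on wood. The wrist view shows the jig with its smaller (short) tile in the bay at (206,217) and the full tile at (170,80).

```bash
cat > h.py <<'E'
import numpy as np,cv2
from rig import read_state, optics, order, bot
def cam(c):
    R=cv2.Rodrigues(np.asarray(c["rvec"]))[0]; t=np.ravel(c["tvec"]); return R,t
def world(c):
    R,t=cam(c); z=c["range_z"]; v,u=np.mgrid[:z.shape[0],:z.shape[1]]
    p=np.stack([(u-c["cx"])/c["fx"]*z,(v-c["cy"])/c["fy"]*z,z],-1)
    return (p-t)@R
def plane(c,uv,h):
    R,t=cam(c); uv=np.atleast_2d(uv).astype(float)
    d=np.c_[(uv[:,0]-c["cx"])/c["fx"],(uv[:,1]-c["cy"])/c["fy"],np.ones(len(uv))]@R
    o=-R.T@t; return o+d*((h-o[2])/d[:,2])[:,None]
HSV={'blue':((100,120,40),(130,255,255)),'red':((2,120,80),(14,255,255)),'yellow':((25,150,100),(35,255,255))}
def blobs(c,col,amin=40):
    m=cv2.inRange(cv2.cvtColor(c["color"],cv2.COLOR_BGR2HSV),*HSV[col])
    n,l,s,ce=cv2.connectedComponentsWithStats(m)
    return [(l==i,s[i],ce[i]) for i in range(1,n) if s[i][4]>=amin]
def snap(name,key):
    c=optics.capture(name); np.savez(key+".npz",**c); cv2.imwrite(f"pics/{key}.png",c["color"]); return c
E
python3 - <<'E'
from h import *
np.set_printoptions(precision=3,suppress=True)
for n in ("side","scene","wrist"):
    c=dict(np.load(n+"0.npz")); W=world(c)
    for col in HSV:
        for m,s,ce in blobs(c,col):
            p=W[m&(c["range_z"]>0)]
            if len(p)<20 or p[:,0].max()<.2: continue
            print(n,col,s,ce.round(),np.percentile(p,[3,97],axis=0).ravel())
c=dict(np.load("side0.npz"));W=world(c)
# heights map of obstacle region
for y in (-.35,-.25,-.15,-.05,.05,.15,.25,.35):
  for x0 in np.arange(.55,.9,.05):
    m=(abs(W[...,1]-y)<.03)&(abs(W[...,0]-x0)<.025)&(W[...,2]<.35)
    print("%.3f"%(np.percentile(W[m][:,2],90) if m.sum()>5 else np.nan),end=" ")
  print(y)
i=cv2.resize(cv2.imread("pics/side0.png")[130:350,240:440],None,fx=3,fy=3,interpolation=2)[:600]
j=cv2.resize(cv2.imread("pics/scene0.png")[180:290,220:420],None,fx=4,fy=4,interpolation=2)[:600]
cv2.imwrite("pics/a.png",i);cv2.imwrite("pics/b.png",j)
E
```

```text
side blue [307 154   8  14  63] [310. 161.] [0.478 0.34  0.004 0.504 0.37  0.045]
side blue [311 163  10  18 112] [316. 172.] [0.487 0.223 0.023 0.512 0.273 0.066]
side blue [286 169   8  16  76] [289. 177.] [0.396 0.24  0.006 0.416 0.28  0.045]
side blue [371 249  23  18 324] [382. 257.] [ 0.593 -0.22   0.038  0.644 -0.17   0.05 ]
side red [306 192  21  18 283] [316. 201.] [0.451 0.064 0.022 0.507 0.12  0.041]
side red [319 220  20  19 296] [329. 229.] [ 0.476 -0.078  0.022  0.523 -0.023  0.041]
side red [318 307  26  27 685] [331. 320.] [ 0.43  -0.38   0.014  0.487 -0.321  0.032]
side red [321 341  54  27 322] [353. 354.] [ 0.43  -0.447  0.006  0.539 -0.413  0.012]
side yellow [304 264  28  28 581] [317. 277.] [ 0.415 -0.249  0.005  0.477 -0.185  0.031]
scene blue [338 170  17   9 111] [346. 174.] [ 0.59  -0.255  0.028  0.667 -0.159  0.048]
scene blue [263 219  21  22 284] [273. 230.] [0.483 0.234 0.021 0.504 0.287 0.064]
scene blue [286 239  17  21 227] [294. 249.] [0.392 0.248 0.005 0.408 0.29  0.045]
scene blue [234 243  19  19 264] [243. 252.] [0.473 0.349 0.003 0.498 0.386 0.0
[... 297 characters left out ...]
1430] [316. 333.] [ 0.594 -0.206  0.046  0.646 -0.165  0.05 ]
wrist red [ 133   44   73   71 4044] [170.  79.] [0.452 0.071 0.039 0.508 0.126 0.042]
wrist red [ 179  188   53   58 2319] [205. 216.] [ 0.477 -0.071  0.033  0.522 -0.014  0.042]
wrist yellow [189 336  17  29 182] [197. 350.] [ 0.457 -0.245  0.029  0.478 -0.205  0.032]
0.001 0.010 0.004 0.132 0.132 0.213 0.135 -0.35
0.001 0.030 0.127 0.134 0.139 0.212 0.211 -0.25
0.001 0.047 0.132 0.134 0.206 0.207 0.135 -0.15
0.332 0.341 0.331 0.332 0.212 0.200 nan -0.05
0.333 0.001 0.133 0.319 0.221 0.221 0.214 0.05
0.008 0.000 0.186 0.217 0.345 0.335 0.334 0.15
0.016 0.107 0.134 0.136 nan nan 0.224 0.25
0.000 0.218 0.339 0.339 nan nan nan 0.35
```

View pics/b.png

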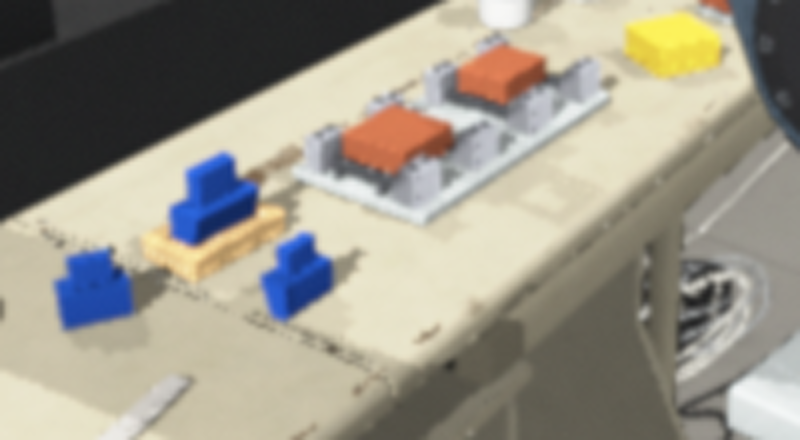

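The crop shows the blue wedge on its wooden rest at crop (212,195), which is scene (273,230). Its top is at 66 mm, as it should be (6 + 60). The blue wedges at (243,252) and (294,249) stand on the table and are only 45 mm high, so they are the wrong size. The loose red tile is at side (331,320), and the yellow block at (318,277) is a decoy. Next: wrist-camera views over the jig, the wedge and the tile.

>>> drive_tool:
  steps:
    - [87,0.17,-1,0,0,0,0]
    - [87,0.17,-1,0,0,0,0]
    - [87,0.17,-1,0,0,0,0]
    - [87,0.17,-1,0,0,0,0]
    - [87,0.17,-1,0,0,0,0]
    - [87,0.17,-1,0,0,0,0]

```text
time_s: 0.75
position: [0.5069, 0.02, 0.2229]
tcp_rot: [[0.0, 1.0, 0.002], [1.0, -0.0, -0.0], [-0.0, 0.002, -1.0]]
force: [-0.3, -0.7, 0.3]
opening: 0.999
grasp_force: 0.0
```

```bash
python3 - <<'E'
from h import *
snap("wrist","wj"); print(read_state()["position"],read_state()["qvel"])
E
```

```text
[0.50681412 0.0199634  0.222702  ] [-0.03270596  0.32677797  0.20446208 -0.03603166  0.23256741  0.08928953]
```

>>> drive_tool:
  steps:
    - [87,1,0,0,0,0,0]
    - [87,1,0,0,0,0,0]
    - [87,1,0,0,0,0,0]
    - [87,1,0,0,0,0,0]
    - [87,1,0,0,0,0,0]
    - [87,1,0,0,0,0,0]

```text
time_s: 1.4
position: [0.5055, 0.1394, 0.2223]
tcp_rot: [[0.001, 1.0, -0.0], [1.0, -0.001, -0.001], [-0.001, -0.0, -1.0]]
force: [0.4, -0.7, -0.3]
opening: 1.002
grasp_force: 0.0
```

```bash
python3 - <<'E'
from h import *
snap("wrist","ww"); print(read_state()["position"])
a=cv2.imread("pics/wj.png");b=cv2.imread("pics/ww.png")
cv2.imwrite("pics/jw.png",np.vstack([a[:300,60:600],b[:300,60:600]]))
E
```

```text
[0.50545876 0.13925894 0.2224243 ]
```

View pics/jw.png

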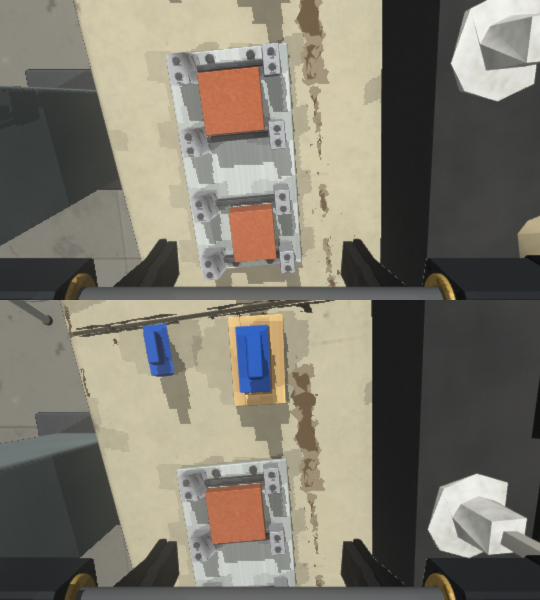

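The picture's top half shows the jig: full tile at (233,100), short tile at (253,232), empty middle bay at (245,170), back stops on the right (+x). The bottom half shows the wedge in its rest at (255,360), with its head towards the right, and a small wedge at (157,350).

```bash
cat >> h.py <<'E'
def rect(p):
    (cx,cy),(w,h),a=cv2.minAreaRect((p[:,:2]*1000).astype(np.float32))
    a=(a+45)%90-45 if True else a
    return np.round([cx,cy,w,h,a],1)
E
python3 - <<'E'
from h import *
np.set_printoptions(precision=4,suppress=True)
for k in ("wj","ww","side0","scene0"):
    c=dict(np.load(k+".npz")); W=world(c); Z=W[...,2]
    for col in ('red','blue'):
        for m,s,ce in blobs(c,col,150 if k[0]=='w' else 80):
            p=W[m]; 
            if p[:,0].max()<.2: continue
            t=np.percentile(p[:,2],95); q=cv2.erode(m.astype(np.uint8),np.ones((3,3)))>0
            top=m&(abs(Z-t)<.004)
            # ray-cast contour at measured top height
            v,u=np.nonzero(top); r=plane(c,np.c_[u,v],t)
            print(k,col,ce.round(),"top %.4f"%t, "med",np.median(p[:,2]).round(4),rect(r),rect(W[top]))
    if k[0]=='w':
        m=(Z>.005)&(Z<.03)&(W[...,0]>.38)&(W[...,0]<.59)&(W[...,1]>-.14)&(W[...,1]<.19)
        n,l,s,ce=cv2.connectedComponentsWithStats(m.astype(np.uint8)); i=1+s[1:,4].argmax()
        p=W[l==i]; print("base",s[i],rect(p),np.median(p[:,2]))
        m=(Z>.034)&(Z<.044)&(W[...,0]>.38)&(W[...,0]<.59)&(W[...,1]>-.14)&(W[...,1]<.19)
        hs=cv2.cvtColor(c["color"],cv2.COLOR_BGR2HSV); m&=hs[...,1]<90
        n,l,s,ce=cv2.connectedComponentsWithStats(m.astype(np.uint8))
        for i in range(1,n):
            if s[i,4]>40: p=W[l==i]; print(" stop",s[i],rect(p),np.median(p[:,2]))
        hs=cv2.cvtColor(c["color"],cv2.COLOR_BGR2HSV); print("table", np.median(Z[(abs(Z)<.006)&(W[...,0]>.4)&(W[...,0]<.6)]))
        m=(Z>.05)&(Z<.3)&(W[...,0]>.57)
        for y in np.arange(-.1,.3,.05):
            q=m&(abs(W[...,1]-y)<.02); print(y, W[q][:,0].min() if q.any() else None,end=' ')
        print()
E
```

```text
wj red [291. 100.] top 0.0420 med 0.0407 [479.4  98.2  58.8  59.2   5.5] [479.1  98.1  59.2  59.6   5.5]
wj red [312. 233.] top 0.0419 med 0.0406 [499.3 -43.2  46.8  59.9   5.4] [499.3 -44.1  47.2  59.8   5.2]
wj blue [411. 338.] top 0.0502 med 0.0489 [ 618.4 -172.5   31.4   58.1   -0.2] [ 619.  -174.7   31.5   57.8   -0.3]
base [  226    43   136   232 14755] [484.4  25.6 126.3 250.1   5.5] 0.010914795137079974
 stop [322  43  19  33 535] [518.  137.3  16.   28.2   5.4] 0.03887161620347938
 stop [227  52  24  33 601] [429.4 128.9  17.9  28.3   5.6] 0.03881502837722323
 stop [328 120  18  30 441] [524.7  65.6  16.   28.1   5.1] 0.03889746057849995
 stop [240 129  22  29 502] [436.1  57.2  18.4  28.    5.6] 0.03866900050804318
 stop [334 189  17  26 379] [531.6  -5.7  16.   27.9   5.3] 0.038867074878679256
 stop [251 196  20  27 428] [442.9 -14.5  17.6  28.8   5.8] 0.038660741806130286
 stop [339 249  16  25 329] [538.3 -77.2  15.9  29.4   5.4] 0.03875562530776088
 stop [261 256  18  25 375] [449.6 -85.9  18.   28.6   4.7] 0.03858224308133891
table 0.0007727186251799877
-0.1 0.6500747
[... 2045 characters left out ...]
9.1 -194.1   56.1   55.8  -28.1]
scene0 red [345. 198.] top 0.0397 med 0.0358 [490.7 -37.4  48.   59.9   2.3] [495.  -42.   45.6  58.9   7. ]
scene0 red [318. 214.] top 0.0397 med 0.0376 [472.1 103.8  59.9  60.8   7.6] [475.7 100.8  60.1  58.2   5.5]
scene0 blue [346. 174.] top 0.0481 med 0.0455 [ 610.8 -178.9   52.2   52.9   39.7] [ 616.9 -185.    51.8   54.   -33.4]
scene0 blue [273. 230.] top 0.0639 med 0.0387 [494.1 260.5  15.2  36.6   3.1] [496.8 260.1  10.9  33.7   5.9]
scene0 blue [294. 249.] top 0.0448 med 0.0238 [400.7 271.1  12.7  27.1   7.6] [402.1 269.1  24.6  10.5  -8.3]
scene0 blue [243. 252.] top 0.0440 med 0.0237 [486.4 367.   22.8  17.2 -30.2] [489.9 365.5  22.9  12.9 -23.5]
```

>>> drive_tool:
  steps:
    - [87,-1,0,0,0,0,0]
    - [87,-1,0,0,0,0,0]
    - [87,-1,0,0,0,0,0]

```text
time_s: 1.75
position: [0.5053, 0.016, 0.2227]
tcp_rot: [[0.004, 1.0, 0.001], [1.0, -0.004, -0.002], [-0.002, 0.001, -1.0]]
force: [1.2, 0.9, -0.1]
opening: 0.998
grasp_force: 0.0
```

>>> drive_tool:
  steps:
    - [87,-1,0,0,0,0,0]
    - [87,-1,0,0,0,0,0]
    - [87,-1,0,0,0,0,0]

```text
time_s: 2.05
position: [0.5052, -0.1051, 0.2229]
tcp_rot: [[0.005, 1.0, 0.002], [1.0, -0.005, -0.002], [-0.002, 0.002, -1.0]]
force: [0.3, 0.4, -0.1]
opening: 0.999
grasp_force: 0.0
```

>>> drive_tool:
  steps:
    - [87,-1,-0.38,0,0,0,0]
    - [87,-1,-0.38,0,0,0,0]
    - [87,-1,-0.38,0,0,0,0]

```text
time_s: 2.35
position: [0.4578, -0.2239, 0.2227]
tcp_rot: [[0.004, 1.0, 0.0], [1.0, -0.004, -0.002], [-0.002, 0.0, -1.0]]
force: [0.1, -0.9, -0.2]
opening: 0.999
grasp_force: 0.0
```

>>> drive_tool:
  steps:
    - [87,-0.9,0,0,0,0,0.121]
    - [87,-0.9,0,0,0,0,0.121]
    - [87,-0.9,0,0,0,0,0.121]
    - [87,-0.9,0,0,0,0,0.121]
    - [87,-0.9,0,0,0,0,0.121]
    - [87,-0.9,0,0,0,0,0.121]

```text
time_s: 2.95
position: [0.4589, -0.3258, 0.2224]
tcp_rot: [[0.179, 0.984, -0.001], [0.984, -0.179, 0.001], [0.001, -0.001, -1.0]]
force: [-1.1, 0.8, -0.2]
opening: 0.999
grasp_force: 0.0
```

```bash
cat >> h.py <<'E'
def tiles(c,col='red',amin=150):
    W=world(c); Z=W[...,2]; out=[]
    for m,s,ce in blobs(c,col,amin):
        p=W[m]; t=np.percentile(p[:,2],95); out.append((ce.round(),t.round(4),rect(W[m&(abs(Z-t)<.004)])))
    return out
def delta(target,yaw):
    "shift/turn (scaled) from the commanded~measured pose to TCP target (m), tool y at world yaw deg"
    s=read_state(); R=s["tcp_rot"]; d=R.T@(np.array(target)-s["position"])/.12
    cur=np.degrees(np.arctan2(R[1,1],R[0,1])); print("pos",s["position"].round(4),"yaw",cur.round(2),"tool d",d.round(3),"az",round(-np.radians(yaw-cur)/1.5,3))
E
python3 - <<'E'
from h import *
c=snap("wrist","wt"); print(*tiles(c),sep="\n"); delta((.4585,-.349,.012),-10.4)
E
```

```text
(array([324., 192.]), np.float64(0.0319), array([ 459.4, -344.9,   60. ,   59.1,  -10.8]))
pos [ 0.4592 -0.3258  0.2225] yaw -10.31 tool d [-0.193  0.031  1.754] az 0.001
```

>>> drive_tool:
  steps:
    - [87,-0.161,0.031,1,0,0,0]
    - [87,-0.161,0.031,1,0,0,0]
    - [87,-0.161,0.031,1,0,0,0]
    - [87,-0.161,0.031,1,0,0,0]

```text
time_s: 3.4
position: [0.458, -0.3444, 0.0994]
tcp_rot: [[0.179, 0.984, -0.005], [0.984, -0.179, 0.006], [0.005, -0.006, -1.0]]
force: [0.2, 1.3, -0.1]
opening: 0.996
grasp_force: 0.0
```

>>> drive_tool:
  steps:
    - [87,0,0,0.4,0,0,0]
    - [87,0,0,0.6,0,0,0]
    - [87,0,0,0.7,0,0,0]
    - [87,0,0,0.796,0,0,0]
    - [87,0,0,0.796,0,0,0]

```text
time_s: 3.9
position: [0.4599, -0.347, 0.0071]
tcp_rot: [[0.18, 0.984, 0.0], [0.984, -0.18, -0.0], [-0.0, 0.0, -1.0]]
force: [-1.1, 0.1, 0.3]
opening: 0.997
grasp_force: 0.0
```

>>> drive_tool:
  steps:
    - [50,0,0,0,0,0,0]
    - [50,0,0,0,0,0,0]
    - [50,0,0,0,0,0,0]
    - [50,0,0,0,0,0,0]
    - [50,0,0,0,0,0,0]
    - [50,0,0,0,0,0,0]

```text
time_s: 4.5
position: [0.4597, -0.3475, 0.0076]
tcp_rot: [[0.18, 0.984, 0.0], [0.984, -0.18, -0.001], [-0.0, 0.0, -1.0]]
force: [-0.7, -0.5, 4.0]
opening: 0.687
grasp_force: 30.0
```

>>> drive_tool:
  steps:
    - [50,0,0,-0.2,0,0,0]
    - [50,0,0,-0.5,0,0,0]
    - [50,0,0,-0.9,0,0,0]
    - [50,0,0,-0.9,0,0,0]
    - [50,0,0,-0.9,0,0,0]

```text
time_s: 5.0
position: [0.4597, -0.3474, 0.1157]
tcp_rot: [[0.18, 0.984, 0.001], [0.984, -0.18, -0.001], [-0.001, 0.001, -1.0]]
force: [-0.4, 1.0, -2.8]
opening: 0.684
grasp_force: 30.0
```

```bash
python3 - <<'E'
from h import *
for n in ("wrist","side"):
    c=snap(n,n+"_h"); print(*tiles(c,amin=60),sep="\n")
    W=world(c)
delta((.4878,.026,.115),5.4)
E
```

```text
(array([320., 244.]), np.float64(0.1396), array([ 461.6, -333. ,   36.5,   59.8,  -10.4]))
(array([417., 262.]), np.float64(0.013), array([ 534.1, -416.8,   12.7,   20.8,   34.3]))
(array([319., 323.]), np.float64(0.1397), array([ 454.8, -370.2,    7.7,   59.1,  -10.1]))
(array([331., 290.]), np.float64(0.1376), array([ 458.8, -352.1,   49.9,   59.7,   -7.8]))
(array([353., 353.]), np.float64(0.0126), array([ 481.6, -429.8,  123.2,   22.2,   10.6]))
pos [ 0.4584 -0.346   0.1134] yaw -10.4 tool d [ 3.093 -0.319 -0.005] az -0.184
```

View pics/wrist_h.png

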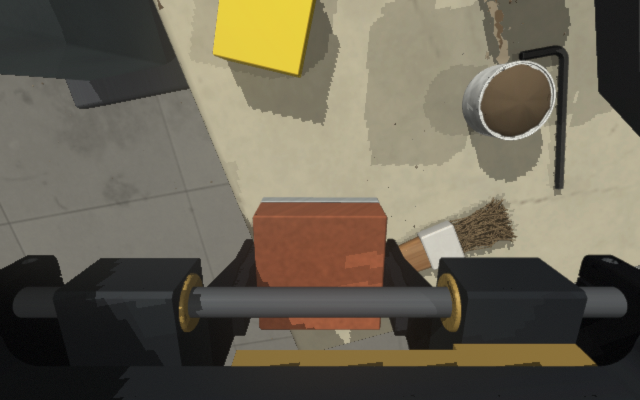

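The tile is held at (320,260) in the wrist view, level and centred between the fingers, about 2.7 mm off along the pads. I'm carrying it to above the middle bay.

>>> drive_tool:
  steps:
    - [50,0.2,-0.02,0,0,0,0]
    - [50,0.5,-0.05,0,0,0,0]
    - [50,0.8,-0.08,0,0,0,0]
    - [50,1,-0.1,0,0,0,0]

```text
time_s: 5.5
position: [0.4672, -0.2235, 0.1126]
tcp_rot: [[0.18, 0.984, -0.006], [0.984, -0.18, 0.005], [0.004, -0.006, -1.0]]
force: [0.4, -0.2, -1.8]
opening: 0.683
grasp_force: 30.0
```

>>> drive_tool:
  steps:
    - [50,0.33,-0.03,0,0,0,0]
    - [50,0.67,-0.07,0,0,0,0]
    - [50,1,-0.1,0,0,0,0]

```text
time_s: 5.8
position: [0.4775, -0.1047, 0.113]
tcp_rot: [[0.181, 0.983, -0.005], [0.983, -0.181, 0.002], [0.001, -0.005, -1.0]]
force: [0.5, -0.4, -1.7]
opening: 0.691
grasp_force: 30.0
```

>>> drive_tool:
  steps:
    - [50,0.33,-0.03,0,0,0,-0.04]
    - [50,0.67,-0.07,0,0,0,-0.1]
    - [50,0.9,-0.1,0,0,0,-0.15]
    - [50,1,-0.1,0,0,0,-0.184]
    - [50,1,-0.1,0,0,0,-0.184]
    - [50,1,-0.1,0,0,0,-0.184]

```text
time_s: 6.4
position: [0.489, 0.0127, 0.1142]
tcp_rot: [[-0.094, 0.996, -0.001], [0.996, 0.094, -0.0], [-0.0, -0.001, -1.0]]
force: [-0.3, -0.4, -2.2]
opening: 0.685
grasp_force: 30.0
```

```bash
python3 - <<'E'
from h import *
c=snap("wrist","wp"); print(*tiles(c,amin=60),sep="\n")
print(read_state()["position"]);delta((.4888,.0232,.06),5.4)
E
```

```text
(array([317.,  89.]), np.float64(0.0419), array([479. ,  98.2,  59.6,  59.4,   5.2]))
(array([319., 244.]), np.float64(0.1382), array([487.1,  27.3,  59.7,  36.7,   5.6]))
(array([321., 323.]), np.float64(0.1382), array([490.6, -11.1,  59.6,   8.6,   4.7]))
[0.48908998 0.01228382 0.11443667]
pos [0.4891 0.0123 0.1144] yaw 5.32 tool d [0.091 0.006 0.454] az -0.001
```

>>> drive_tool:
  steps:
    - [50,0.09,0.005,0,0,0,0]
    - [50,0.09,0.005,0.15,0,0,0]
    - [50,0.09,0.005,0.35,0,0,0]
    - [50,0.09,0.005,0.46,0,0,0]
    - [50,0.09,0.005,0.46,0,0,0]
    - [50,0.09,0.005,0.46,0,0,0]

```text
time_s: 7.05
position: [0.4888, 0.0238, 0.0599]
tcp_rot: [[-0.093, 0.996, -0.0], [0.996, 0.093, 0.0], [0.0, -0.0, -1.0]]
force: [0.0, 0.0, -2.2]
opening: 0.686
grasp_force: 30.0
```

```bash
python3 - <<'E'
from h import *
c=snap("wrist","wp2"); print(*tiles(c,amin=60),sep="\n")
delta((.4888,.0232,.02),5.4)
s=snap("side","sp2"); cv2.imwrite("pics/c.png",np.vstack([c["color"][:330,100:540],cv2.resize(s["color"][180:260,270:380],(440,264),interpolation=2)]))
E
```

```text
(array([315., 108.]), np.float64(0.0419), array([479. ,  97.9,  60. ,  59.6,   5.8]))
(array([319., 244.]), np.float64(0.0839), array([486.9,  38.4,  59.9,  36.7,   4.6]))
(array([324., 331.]), np.float64(0.0838), array([4.905e+02, 1.000e-01, 5.950e+01, 8.200e+00, 4.700e+00]))
pos [0.4892 0.0238 0.0603] yaw 5.36 tool d [-0.005 -0.004  0.336] az -0.001
```

View pics/c.png

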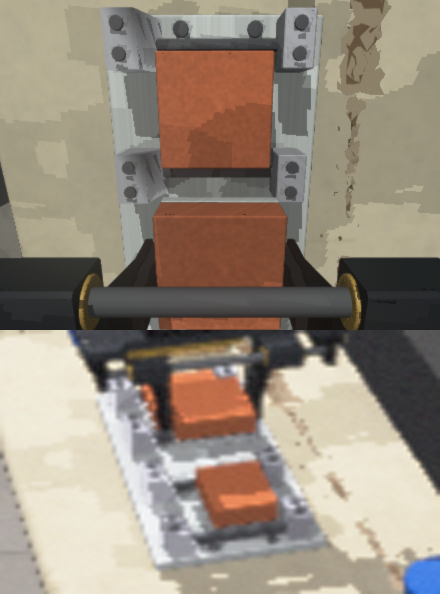

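The tile is centred over the middle bay at (220,250), in line with the row within about 0.5 mm. Lowering it slowly.

>>> drive_tool:
  steps:
    - [50,-0.002,0,0.08,0,0,0]
    - [50,-0.002,0,0.16,0,0,0]
    - [50,-0.002,0,0.22,0,0,0]
    - [50,-0.002,0,0.28,0,0,0]
    - [50,-0.002,0,0.31,0,0,0]
    - [50,-0.002,0,0.335,0,0,0]
    - [50,-0.002,0,0.335,0,0,0]

```text
time_s: 7.85
position: [0.4885, 0.0239, 0.0192]
tcp_rot: [[-0.094, 0.996, -0.001], [0.996, 0.094, 0.0], [0.0, -0.001, -1.0]]
force: [-0.9, -0.2, -1.8]
opening: 0.682
grasp_force: 30.0
```

>>> drive_tool:
  steps:
    - [50,0,0,0.01,0,0,0]
    - [50,0,0,0.02,0,0,0]
    - [50,0,0,0.02,0,0,0]

```text
time_s: 8.15
position: [0.489, 0.0239, 0.0176]
tcp_rot: [[-0.094, 0.996, 0.001], [0.996, 0.094, -0.0], [-0.0, 0.001, -1.0]]
force: [-0.7, 1.0, 1.0]
opening: 0.69
grasp_force: 30.0
```

>>> drive_tool:
  steps:
    - [76,0,0,0.005,0,0,0]
    - [76,0,0,0.005,0,0,0]
    - [76,0,0,0.005,0,0,0]
    - [76,0,0,0.005,0,0,0]

```text
time_s: 8.55
position: [0.4888, 0.0239, 0.0167]
tcp_rot: [[-0.094, 0.996, 0.0], [0.996, 0.094, -0.0], [-0.0, 0.0, -1.0]]
force: [0.4, 0.5, -0.1]
opening: 0.861
grasp_force: 0.0
```

>>> drive_tool:
  steps:
    - [76,0,0,-0.1,0,0,0]
    - [76,0,0,-0.3,0,0,0]
    - [76,0,0,-0.6,0,0,0]
    - [76,0,0,-1,0,0,0]
    - [76,0,0,-1,0,0,0]
    - [76,0,0,-1,0,0,0]

```text
time_s: 9.15
position: [0.4895, 0.0238, 0.1384]
tcp_rot: [[-0.094, 0.996, 0.004], [0.996, 0.094, -0.001], [-0.001, 0.004, -1.0]]
force: [0.0, 0.6, -0.7]
opening: 0.874
grasp_force: 0.0
```

>>> drive_tool:
  steps:
    - [50,0.4,0,-0.5,0,0,0]
    - [50,0.8,0,-0.5,0,0,0.01]
    - [50,0.9,0,-0.5,0,0,0.025]
    - [50,0.9,0,-0.5,0,0,0.025]
    - [50,0.9,0,-0.5,0,0,0.025]

```text
time_s: 9.65
position: [0.4773, 0.1318, 0.1954]
tcp_rot: [[-0.059, 0.998, -0.003], [0.998, 0.059, -0.001], [-0.0, -0.003, -1.0]]
force: [-0.9, -0.1, 0.1]
opening: 0.591
grasp_force: 0.0
```

```bash
python3 - <<'E'
from h import *
c=snap("wrist","w3"); print(*tiles(c,amin=60),*tiles(c,'blue'),sep="\n")
J=np.array([486.3,25.8]);a=np.radians(5.4);R=np.array([[np.cos(a),np.sin(a)],[-np.sin(a),np.cos(a)]])
for t in tiles(c): print(R@(t[2][:2]-J))
delta((.5,.256,.14),3.2); cv2.imwrite("pics/w3c.png",c["color"])
E
```

```text
(array([320., 215.]), np.float64(0.0418), array([479.1,  98.3,  59.4,  60.1,   5.5]))
(array([325., 268.]), np.float64(0.0417), array([487.1,  38.7,  58.8,  36.6,   4.4]))
(array([330., 333.]), np.float64(0.0417), array([498.7, -39.2,  46.9,  44.3,   4.9]))
(array([250.,  30.]), np.float64(0.0476), array([405.2, 265.9,  11. ,  27.6,   5.9]))
(array([354.,  47.]), np.float64(0.0675), array([500.6, 256. ,  14.2,  35.8,   3.4]))
[-0.34519343 72.85582229]
[ 2.01044681 12.76746269]
[  6.227928   -65.87847078]
pos [0.4776 0.1311 0.1954] yaw 3.31 tool d [1.029 0.248 0.46 ] az 0.001
```

View pics/w3c.png

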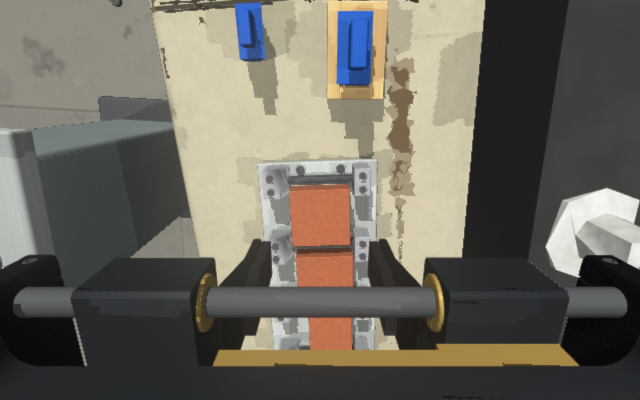

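The loose tile now lies level in the middle bay at (327,290): its top measures 41.7 mm, the same as the neighbours. The wedge is in its rest at (354,47), its head measuring 14 x 36 mm at z = 66 mm. Going for the head.

>>> drive_tool:
  steps:
    - [50,0.35,0.08,0,0,0,0]
    - [50,0.7,0.17,0.2,0,0,0]
    - [50,1,0.25,0.46,0,0,0]
    - [50,1,0.25,0.46,0,0,0]
    - [50,1,0.25,0.46,0,0,0]

```text
time_s: 10.2
position: [0.5007, 0.2519, 0.1393]
tcp_rot: [[-0.057, 0.998, -0.005], [0.998, 0.057, -0.002], [-0.002, -0.005, -1.0]]
force: [1.2, -0.5, 0.2]
opening: 0.571
grasp_force: 0.0
```

```bash
python3 - <<'E'
from h import *
c=snap("wrist","w4"); print(*tiles(c,'blue'),sep="\n")
delta((.501,.256,.0435),3.35)
E
```

```text
(array([318.,  55.]), np.float64(0.0478), array([491.3, 363.9,  27.9,  10.8, -25.3]))
(array([207., 172.]), np.float64(0.0475), array([405.4, 266.4,   9.9,  27.5,   4.5]))
(array([319., 194.]), np.float64(0.0673), array([500.8, 256.6,  13.6,  36. ,   3.2]))
pos [0.5013 0.2515 0.1405] yaw 3.22 tool d [0.038 0.002 0.808] az -0.002
```

>>> drive_tool:
  steps:
    - [50,0.038,0.002,0.25,0,0,0]
    - [50,0.038,0.002,0.5,0,0,0]
    - [50,0.038,0.002,0.7,0,0,0]
    - [50,0.038,0.002,0.8,0,0,0]
    - [50,0.038,0.002,0.8,0,0,0]
    - [50,0.038,0.002,0.8,0,0,0]

```text
time_s: 10.85
position: [0.5026, 0.2569, 0.0465]
tcp_rot: [[-0.056, 0.998, 0.002], [0.998, 0.056, 0.0], [0.0, 0.002, -1.0]]
force: [0.0, -0.4, 0.3]
opening: 0.576
grasp_force: 0.0
```

>>> drive_tool:
  steps:
    - [5,0,0,0,0,0,0]
    - [5,0,0,0,0,0,0]
    - [5,0,0,0,0,0,0]
    - [5,0,0,0,0,0,0]
    - [5,0,0,0,0,0,0]
    - [5,0,0,0,0,0,0]
    - [5,0,0,0,0,0,0]

```text
time_s: 11.55
position: [0.5015, 0.2576, 0.0455]
tcp_rot: [[-0.057, 0.998, -0.0], [0.998, 0.057, 0.0], [0.0, -0.0, -1.0]]
force: [-0.8, -0.5, 1.6]
opening: 0.16
grasp_force: 30.0
```

>>> drive_tool:
  steps:
    - [5,0,0,-0.1,0,0,0]
    - [5,0,0,-0.2,0,0,0]
    - [5,0,0,-0.45,0,0,0]
    - [5,0,0,-0.75,0,0,0]
    - [5,-0.1,-0.02,-0.75,0,0,0]
    - [5,-0.4,-0.08,-0.75,0,0,0]
    - [5,-0.7,-0.13,-0.75,0,0,0]
    - [5,-1,-0.18,-0.75,0,0,0]

```text
time_s: 12.35
position: [0.4862, 0.1352, 0.1359]
tcp_rot: [[-0.058, 0.998, 0.0], [0.998, 0.058, -0.0], [-0.0, 0.0, -1.0]]
force: [0.4, -0.2, -0.6]
opening: 0.159
grasp_force: 30.0
```

>>> drive_tool:
  steps:
    - [5,-0.33,-0.06,0,0,0,0]
    - [5,-0.67,-0.12,0,0,0,0]
    - [5,-1,-0.18,0,0,0,-0.02]
    - [5,-1,-0.18,0,0,0,-0.025]
    - [5,-1,-0.18,0,0,0,-0.025]

```text
time_s: 12.85
position: [0.4719, 0.0145, 0.1357]
tcp_rot: [[-0.091, 0.996, -0.0], [0.996, 0.091, 0.0], [0.0, 0.0, -1.0]]
force: [0.2, -0.4, -0.9]
opening: 0.156
grasp_force: 30.0
```

```bash
python3 - <<'E'
from h import *
delta((.4638,-.0471,.09),5.4); print(read_state()["opening"]*87)
E
```

```text
pos [0.4719 0.0145 0.1357] yaw 5.23 tool d [-0.505 -0.114  0.38 ] az -0.002
13.575655643229881
```

>>> drive_tool:
  steps:
    - [5,-0.25,-0.06,0,0,0,-0.002]
    - [5,-0.505,-0.114,0,0,0,-0.002]
    - [5,-0.505,-0.114,0.2,0,0,-0.002]
    - [5,-0.505,-0.114,0.38,0,0,-0.002]
    - [5,-0.505,-0.114,0.38,0,0,-0.002]
    - [5,-0.505,-0.114,0.38,0,0,-0.002]

```text
time_s: 13.45
position: [0.4641, -0.045, 0.0898]
tcp_rot: [[-0.099, 0.995, -0.001], [0.995, 0.099, 0.001], [0.001, -0.001, -1.0]]
force: [-0.1, -0.3, -1.5]
opening: 0.157
grasp_force: 30.0
```

```bash
python3 - <<'E'
from h import *
c=snap("wrist","w5"); W=world(c)
J=np.array([487.,25.9]);a=np.radians(5.4);R=np.array([[np.cos(a),np.sin(a)],[-np.sin(a),np.cos(a)]])
for col in('blue','red'):
  for m,s,ce in blobs(c,col,60):
    p=W[m]; q=(p[:,:2]*1000-J)@R.T; print(col,ce.round(),s[4],"z",np.percentile(p[:,2],[5,50,95]).round(4),"jx",np.percentile(q[:,0],[2,98]).round(1),"jy",np.percentile(q[:,1],[2,98]).round(1))
delta((.4638,-.0471,.09),5.4)
s=snap("side","s5"); 
cv2.imwrite("pics/d.png",np.vstack([cv2.resize(c["color"][180:350,200:440],(600,425),interpolation=2)[:340],cv2.resize(s["color"][190:255,280:380],(600,390)[:2],interpolation=2)[:260]]))
E
```

```text
blue [318. 232.] 3922 z [0.0647 0.0857 0.1116] jx [-45.1 -17.7] jy [-71.3 -40.6]
red [371.  22.] 4818 z [0.0396 0.0408 0.042 ] jx [-30.1  27.1] jy [42.8 65.3]
red [371. 118.] 9640 z [0.0396 0.0408 0.0419] jx [-27.4  29.6] jy [-28.1  29. ]
red [376. 218.] 4646 z [0.0379 0.0407 0.0418] jx [-13.9  28.1] jy [-91.2 -41.5]
pos [ 0.4647 -0.0453  0.0904] yaw 5.68 tool d [-0.014 -0.009  0.003] az 0.003
```

View pics/d.png

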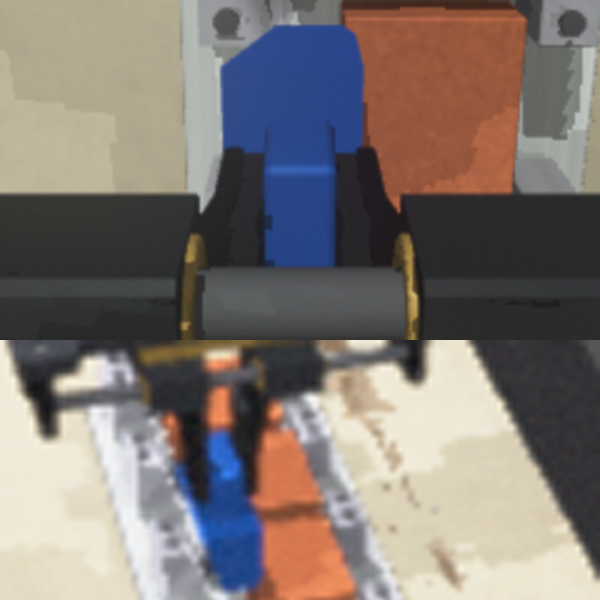

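The wedge is held upright with its straight face at about jig x = -17, facing the short tile (wrist crop (310,90), tile at (440,110)). It needs a 2 mm shift along y, then I lower it step by step, watching the force.

>>> drive_tool:
  steps:
    - [5,-0.016,-0.005,0,0,0,0.002]
    - [5,-0.016,-0.005,0.05,0,0,0.002]
    - [5,-0.016,-0.005,0.09,0,0,0.002]
    - [5,-0.016,-0.005,0.13,0,0,0.002]
    - [5,-0.016,-0.005,0.16,0,0,0.002]
    - [5,-0.016,-0.005,0.16,0,0,0.002]

```text
time_s: 14.15
position: [0.4628, -0.0479, 0.0698]
tcp_rot: [[-0.094, 0.996, -0.003], [0.996, 0.094, 0.001], [0.001, -0.003, -1.0]]
force: [-0.8, -0.8, -1.5]
opening: 0.159
grasp_force: 30.0
```

>>> drive_tool:
  steps:
    - [5,0,0,0.02,0,0,0]
    - [5,0,0,0.04,0,0,0]
    - [5,0,0,0.06,0,0,0]
    - [5,0,0,0.06,0,0,0]

```text
time_s: 14.55
position: [0.4641, -0.0482, 0.0632]
tcp_rot: [[-0.094, 0.996, 0.0], [0.996, 0.094, -0.0], [-0.0, 0.0, -1.0]]
force: [-0.8, 0.6, -1.0]
opening: 0.161
grasp_force: 30.0
```

>>> drive_tool:
  steps:
    - [5,0,0.003,0.01,0,0,0]
    - [5,0,0.006,0.02,0,0,0]
    - [5,0,0.01,0.03,0,0,0]
    - [5,0,0.013,0.04,0,0,0]
    - [5,0,0.013,0.04,0,0,0]

```text
time_s: 15.05
position: [0.4656, -0.048, 0.0585]
tcp_rot: [[-0.094, 0.996, 0.0], [0.996, 0.094, -0.0], [-0.0, 0.0, -1.0]]
force: [-1.0, -0.6, -1.0]
opening: 0.16
grasp_force: 30.0
```

>>> drive_tool:
  steps:
    - [5,0,0.003,0.01,0,0,0]
    - [5,0,0.007,0.02,0,0,0]
    - [5,0,0.007,0.02,0,0,0]

```text
time_s: 15.35
position: [0.4662, -0.0479, 0.0561]
tcp_rot: [[-0.094, 0.996, -0.0], [0.996, 0.094, -0.0], [0.0, -0.0, -1.0]]
force: [-1.8, -0.5, -0.2]
opening: 0.158
grasp_force: 30.0
```

>>> drive_tool:
  steps:
    - [5,0,0.002,0.006,0,0,0]
    - [5,0,0.002,0.01,0,0,0]
    - [5,0,0.002,0.01,0,0,0]

```text
time_s: 15.65
position: [0.4662, -0.0479, 0.056]
tcp_rot: [[-0.095, 0.996, 0.0], [0.996, 0.095, -0.0], [-0.0, -0.0, -1.0]]
force: [-4.6, -1.3, 10.7]
opening: 0.158
grasp_force: 30.0
```

>>> drive_tool:
  steps:
    - [5,0,0,0.006,0,0,0]
    - [5,0,0,0.01,0,0,0]
    - [5,0,0,0.01,0,0,0]

```text
time_s: 15.95
position: [0.4662, -0.0479, 0.0558]
tcp_rot: [[-0.095, 0.995, 0.0], [0.995, 0.095, -0.0], [-0.001, 0.0, -1.0]]
force: [-4.9, -0.2, 20.6]
opening: 0.159
grasp_force: 30.0
```

```bash
cat >> h.py <<'E'
def bay():
    c=snap("wrist","w_%d"%(read_state()["time_s"]*100)); W=world(c)
    J=np.array([487.,25.9]);a=np.radians(5.4);R=np.array([[np.cos(a),np.sin(a)],[-np.sin(a),np.cos(a)]])
    Z=W[...,2]; hs=cv2.cvtColor(c["color"],cv2.COLOR_BGR2HSV)
    q=(W[...,:2]*1000-J)@R.T
    for m,s,ce in blobs(c,'red',60):
        t=m&(Z>.037); print("red",ce.round(),"jx",np.percentile(q[t][:,0],[1,99]).round(1),"jy",np.percentile(q[t][:,1],[1,99]).round(1),"z",np.percentile(Z[m],95).round(4))
    m=(Z>.034)&(Z<.044)&(hs[...,1]<90)&(q[...,0]>28)&(q[...,0]<56)&(abs(q[...,1])<126)
    n,l,s,ce=cv2.connectedComponentsWithStats(m.astype(np.uint8))
    for i in range(1,n):
        if s[i,4]>60: print(" stop jx",np.percentile(q[l==i][:,0],[1,99]).round(1),ce[i].round())
    print(read_state()["force"],read_state()["position"])
E
python3 -c "
from h import *
bay()"
```

```text
red [376.  13.] jx [-30.2  27.7] jy [42.6 54. ] z 0.042
red [377. 114.] jx [-27.8  30.2] jy [-28.5  29.4] z 0.0419
red [387. 224.] jx [-13.3  32.2] jy [-78.3 -41.6] z 0.0418
 stop jx [32.9 48.8] [459.  43.]
 stop jx [33.  48.7] [444. 184.]
[-5.85399539  0.37862632 20.11480198] [ 0.46619003 -0.04792095  0.05578249]
```

>>> drive_tool:
  steps:
    - [5,0,0,0.003,0,0,0]
    - [5,0,0,0.003,0,0,0]
    - [5,0,0,0.003,0,0,0]
    - [5,0,0,0.003,0,0,0]
    - [5,0,0,0.003,0,0,0]

```text
time_s: 16.5
position: [0.4662, -0.0479, 0.0557]
tcp_rot: [[-0.095, 0.995, 0.001], [0.995, 0.095, -0.001], [-0.001, 0.001, -1.0]]
force: [-6.2, -0.0, 23.9]
opening: 0.158
grasp_force: 30.0
```

```bash
python3 -c "
from h import *
bay()
c=snap('wrist','w6');s=snap('side','s6')
cv2.imwrite('pics/e.png',np.vstack([cv2.resize(c['color'][90:290,300:500],(600,600),interpolation=2)[200:600],cv2.resize(s['color'][190:255,280:380],(600,390),interpolation=2)[150:350]]))
"
```

```text
red [376.  13.] jx [-30.2  27.7] jy [42.5 54. ] z 0.042
red [377. 114.] jx [-27.8  30.2] jy [-28.5  29.4] z 0.0419
red [387. 224.] jx [-13.3  32.2] jy [-78.4 -41.6] z 0.0418
 stop jx [32.9 48.8] [459.  43.]
 stop jx [33.  48.8] [444. 184.]
[-5.77967855 -0.49238424 23.88050296] [ 0.46616355 -0.0479173   0.05572992]
```

View pics/e.png

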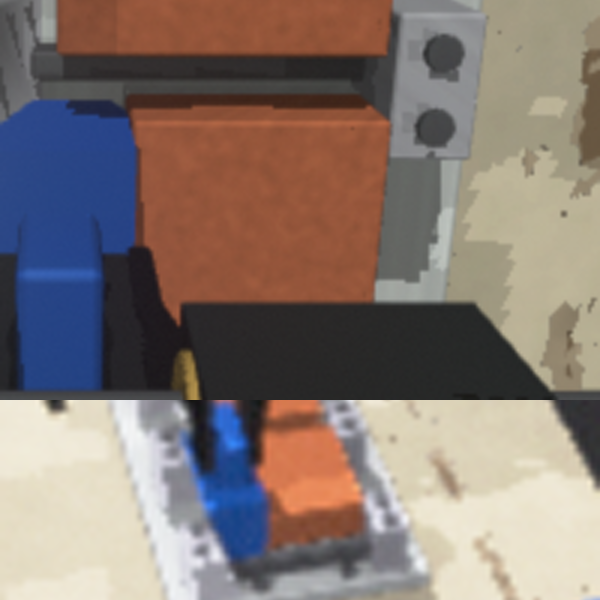

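The crop shows the short tile touching its back stop at (388,130), with the wedge's straight face against the tile at (135,180). Both are steady under about 24 N. Handing in.

```bash
python3 -c "
from rig import order
print(order.hand_in())"
```

```text
the job is handed in; nothing more can be done
None
```

The loose tile lies flat in the middle bay and has been let go, the wedge is pressed into the short tile's bay with that tile against its back stops, and the arm is still gripping it and pressing down with about 24 N; I've handed the job in, and the hand-in gave no verdict.

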